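# Gauge the flask clamp with the taper blade

## Task

Flick open the tall domed cap of the gauge tube in the rack, draw the steel taper blade straight up out of it, and slide the blade point-down between the two upright plates of the flask clamp until it drags snugly on both, without forcing the sprung plate back more than 3 mm. Finish while holding: keep the blade upright in the gripper at that depth and do not let go. Leave the other tubes capped and the other things on the bench undisturbed.

Things in the scene. Friction and masses are not known exactly. Their poses are not given: they have to be found in the camera images.
- tube_mouth (a point): Centre of the rim of the gauge tube, a fixed grey upright tube 50 mm across in a white three-place rack; its place varies. z up. The cap's hinge lies 30 mm from here along this point's +x (away from the robot), at rim height. A black insert, flush with the rim, has a slot 20 (x) by 16 mm (y) where the blade stands. Tubes are 85 mm apart along y; the others are lower, tops 12 mm below this point.
- gauge_cap (a joint): Angle of the gauge tube's white domed cap (rad): 0 shut, 1.57 standing on its hinge, 2.3 fully thrown back. The hollow dome is 50 mm across and stands 37 mm above the rim. Its stiff hinge (0.03 N m) keeps it where it is left; thrown back past about 1.9 it leaves the room above the tube free for a gripper.
- cap_tab (a point): Middle of the thumb tab on the front of the domed cap, moving with it: an upright fin 10 mm thick (y) and 20 mm high (z) that stands 25 mm out from the dome towards the robot (-x). With the cap shut it lies 68 mm from the hinge along -x of tube_mouth and 25 mm above the rim. Pinch it by its two sides and carry it round the hinge (axis along y) to open the cap.
- gauge_grip (a point): Centre of the handle of the loose 60 g taper blade, which stands upright in the gauge tube under the shut cap. Handle: dark block 10 (its x) by 16 (its y) by 26 mm high. z points from tip to handle. Under it a 3 mm thick flange, 26 (x) by 22 mm (y), rests on the tube's rim. In the tube its axes are those of tube_mouth, this point is 16 mm above the rim and the handle's top 29 mm.
- gauge_tip (a point): Tip of the taper blade, 94 mm below gauge_grip. The blade is 78 mm long from the flange's underside to the tip and 16 mm wide (x); its thickness (y) grows evenly from 2 mm at the tip to 12 mm at the flange, alike on both sides.
- clamp: Fixed grey flask clamp; origin at the centre of the underside, z up. Base 90 (x) by 180 (y) by 18 mm. Two upright steel plates, 60 mm wide (x), 12 mm thick (y), tops 100 mm above the bench, higher than the rest of the clamp. Their faces are parallel and square to the clamp's y; the gap between them, near the origin, is open at the top, 82 mm deep and set differently each time, 5 to 8 mm.
- fixed_plate: The fixed plate; the origin is at its top, middle of its width, in the plane of its inner face (the clamp's -y side of the gap). The top 4 mm of both plates is bevelled back at 45 degrees as a lead-in, so the gap has its set width from 4 mm below this point downwards.
- sprung_edge (a point): The same point on the sprung plate (the clamp's +y side of the gap). The middle of the gap is half-way between the two points.
- sprung_plate (a joint): How far the sprung plate is pushed back (m): 0 at rest against its stop, growing as the gap is forced wider. The springs press with 6 N at rest and 1.5 N more per mm, so a wedging blade first drags harder without moving the plate, then pushes it back.
- tube_a_cap (a joint): Flat flip cap of one of the other tubes (rad): 0 shut, grows as it opens.
- tube_b_cap (a joint): The same for the other one.
- beaker: Loose glass beaker, 52 mm across and 60 mm high, origin under its centre; a bystander.
- bowl: Loose steel bowl, 100 mm across and 45 mm high; a bystander.
- cast: Loose plaster tooth cast, 50 by 60 mm, 28 mm high; a bystander.
- block: Loose bur block with pins, 30 by 75 mm, 27 mm high; a bystander.
- syringe: Loose empty plastic syringe lying down, 150 mm long, 24 mm high; a bystander.
Things that resemble listed ones, but are neither listed nor needed, are in the scene too. Leave any green or pink look-alike of the clamp alone.

How it is judged (in metres and radians):
On the way, in this order (a step that is already met when the one before it is completed fails the run):
1. the gauge tube's cap is flicked open (value of joint gauge_cap above 1.2 rad), for 0.2 s.
2. the blade is drawn clear of the tube, held by the fingers (z of gauge_tip in the frame of tube_mouth above 0.005 m and contact force between the fingers and gauge above 2 N), for 0.2 s.
At the end, for the whole second after the job is handed in: Blade gripped, at rest, upright (7 deg), square to the plates (9 deg), within 22 mm of mid-width, tip 15 to 76 mm below their tops; over 2.5 N on each plate, sprung plate back under 3 mm. Gauge cap open past 1.2 rad, other caps below 0.4 rad, no bystander shifted 40 mm (contact force between gauge and sprung_plate above 2.5 N and contact force between gauge and fixed_plate above 2.5 N and value of joint sprung_plate below 0.003 m and contact force between the fingers and gauge above 3 N and z of gauge_tip in the frame of clamp between 0.0235 and 0.085 m and x of gauge_tip in the frame of clamp between -0.022 and 0.022 m and angle between gauge_tip's own z axis and vertical below 0.12 rad and angle between the y axis of gauge_tip and the y axis of clamp, either way round below 0.15 rad and linear speed of gauge below 0.01 m/s and value of joint gauge_cap above 1.2 rad and value of joint each of tube_a_cap, tube_b_cap below 0.4 rad and distance of each of beaker, bowl, cast, block, syringe from where it was at the start of the episode below 0.04 m); the arm keeps its last pose, push and grip.
It fails at once if the sprung plate is forced back more than 6 mm (value of joint sprung_plate above 0.006 m).
It fails at once if another tube's cap is opened (value of joint any of tube_a_cap, tube_b_cap above 0.6 rad).
It fails at once if a bystander is knocked away (distance of any of beaker, bowl, cast, block, syringe from where it was at the start of the episode above 0.06 m).
It also fails if it takes over 67 s, if anything falls off the work surface, if the arm or the gripper's body presses on something with over 40 N, if the wrist force passes 120 N, or if a joint passes its speed limit or range.

## Robot

A 6-joint arm with a two-finger parallel gripper is mounted at the origin on the work surface. World frame = base frame: x ahead of the robot, y to its left, z up, the work surface at z = 0. Lengths are in mm, angles in rad, forces in N, time in s.
With the tool pointing down it reaches from about 400 to 925 mm from the base axis. Payload 12.5 kg.
Tool frame: the origin (TCP) lies between the finger pads; the fingertips stand 14 mm ahead of it and the grasp point (between the pads) lies 5 mm behind it; x points along the fingers, y is the direction in which the jaws open and shut, and the axes are right-handed (so a half turn about x gives the same grasp; the last joint's range is limited). The gripper opens to 95 mm and grips with 3 to 60 N. Pads are 20 mm wide; open, the fingers measure 119 mm over their backs; the gripper's body (75 mm by 180 mm) begins 59 mm behind the grasp point.
Start: joints at [-1.228, 0.491, 1.559, -0, 1.092, -0.106], TCP at [271.203, -563.114, 199.461] pointing down, gripper open.
Joint ranges: [-3.1, 3.1], [-0.84, 2.19], [0.05, 2.79], [-1.13, 4.28], [0.06, 2.93], [-2.69, 2.69]. Speed limits (rad/s): [2.22, 2.22, 2.79, 3.14, 3.14, 3.14].

## Interface

Orientations are given as [roll, pitch, yaw] about the fixed x, y, z axes, in that order (R = Rz(yaw) Ry(pitch) Rx(roll)).
In Python, from cell import env, cams gives the robot as it stands.
- The arm moves only by the tool carry_out, never from a script. Its arguments are lists of equal length, an entry for each row: "grip": the closure, from -1 (fully open) to 1 (shut); "linear": the shift along the tool's x, y, z scaled (see below), a list of three; "turn": the turn about the tool's x scaled (see below). In form: {"grip": [grip, ...], "linear": [[tx, ty, tz], ...], "turn": [turn, ...]}. A call has 1 to 5 rows; each row shifts and turns the commanded pose from where the row before left it, along the tool's axes as they then stand; what a row does not reach is not made up. The controller multiplies each number of a shift by 0.5 m and each number of a turn by 180 degrees. A row lasts 1/10 s, in which the tool goes at most 50 mm and 8.59 degrees, less where a joint would pass 70% of its speed; a pose out of reach is approached as far as the arm can. A call with a number of a shift or a turn outside -1 to 1 is refused whole. A call with a gripper value outside its range is refused whole. The fingers move at their own pace and stop on an object; the grip force is fixed at half the most. Time passes only in rows, so rows that do not move let the fingers close. It gives the time, the measured TCP pose, the force and the opening at its end, in the units of the state.
- env.state(): the state, without advancing time (a new reading comes with each control period).
- cams.read_camera(name): name is "scene" or "top" or "wrist"; returns the picture (480x640x3 uint8, blue, green, red); there is no depth.
- cams.camera_info(name): a dict with "fx", "fy", "cx", "cy" (pixels), "dist" ([k1, k2, p1, p2, k3] as OpenCV has them; the pictures are not rectified), "view" (4x4, takes a point from world to camera coordinates). Camera axes: x right, y down, z forward; pixel columns grow to the right and rows downward; lengths in mm; the calibration is good to about 2 mm. A picture is of the moment at which its call begins: read the wrist's pose just before it. camera_info takes no time and is no camera call; for the wrist camera it gives the pose at the moment of the call.
- env.job_done(): hands the job in, once; it reports no verdict.
The state is a dict: "t": time; "joints": joint angles; "qvel": joint speeds; "tau": joint torques, N m; "eef_pos": TCP position; "tcp_rot": TCP orientation; "ft_force": force on the tool from outside, world axes, zero at the start; "moment": the same for the moment, N m; "opening": opening from 0.0 (shut) to 1.0 (fully open).
Only numpy, scipy, OpenCV 4.12 (cv2) and the standard library are available. Lean on these libraries where they do the work, as an engineer would, in place of code of your own. Each camera call takes 0.05 s, during which the arm holds its last target. There are 200 camera calls.

## Working session

There is one attempt and no reset: what is moved stays moved. The work goes in short steps, Python scripts to look and compute and a tool call to move; the robot and the scene stay as the last step left them, time stands still between calls to the robot, and variables do not carry over. Pictures are saved under pics/ and viewed, about 8 in all and at most 12, crops included, and the job is handed in when it is done.

Besides the shell and the picture viewer there is one more tool, called after "Emit:" as name(argument=value, ...) on one line, values as JSON. carry_out: Moves the arm, as the interface text tells. Shifts and turns lie within -1 to 1; 1 stands for 0.5 m of shift or 180 degrees of turn. Its arguments: {"type":"object","properties":{"grip":{"type":"array"},"linear":{"type":"array"},"turn":{"type":"array"}},"required":["grip","linear","turn"]}

```bash
ls; mkdir -p pics
python3 - <<'E'
from cell import env,cams
import cv2,numpy as np
s=env.state();print(s)
for n in("scene","top"):
    im=cams.read_camera(n);cv2.imwrite(f"pics/{n}0.png",im);print(cams.camera_info(n))
print(cams.camera_info("wrist"))
E
```

```text
pics
{'t': 0.0, 'joints': array([-1.22761581e+00,  4.91546987e-01,  1.55945224e+00, -1.80469191e-05,
        1.09169042e+00, -1.05621765e-01]), 'qvel': array([ 1.57307110e-04, -6.18555524e-04,  8.96830446e-04,  6.10337014e-05,
        2.59565872e-03,  1.30506142e-03]), 'tau': array([ 2.03284658e-04, -6.12642574e+01, -2.58183163e+01,  6.93791430e-02,
        4.82935016e-02, -7.18078900e-05]), 'eef_pos': array([ 271.09524726, -562.85635599,  198.86860556]), 'tcp_rot': array([-1.66182852,  1.56969921,  1.92857474]), 'ft_force': array([ 0.10502779,  0.03599583, -0.01966391]), 'moment': array([ 0.01262264, -0.04363031,  0.02531212]), 'opening': 0.998833241538682}
{'fx': 455.6466906749096, 'fy': 455.6466906749096, 'cx': 318.22381144011683, 'cy': 235.61072586931473, 'dist': array([-0.03056309,  0.        ,  0.        ,  0.        ,  0.        ]), 'view': array([[-5.64540297e-01,  8.25404742e-01,  1.12480113e-03,
         2.67218226e+02],
       [ 4.48933879e-01,  3.08193861e-01, -8.38734116e-01,
        -1.33673376e+02],
       [-6.92641773e-01, -4.72994246e-01, -5.44540006e-01,
         1.
[... 458 characters left out ...]
       [ 5.63262051e-02, -1.86111883e-02, -9.98238940e-01,
         1.18555978e+03],
       [ 0.00000000e+00,  0.00000000e+00,  0.00000000e+00,
         1.00000000e+00]])}
{'fx': 391.2541421782556, 'fy': 391.2541421782556, 'cx': 319.40465953652125, 'cy': 243.9834698974803, 'dist': array([-0.0852409,  0.       ,  0.       ,  0.       ,  0.       ]), 'view': array([[ 4.33692338e-01, -9.01060622e-01, -8.42963037e-04,
        -6.23948237e+02],
       [-8.60199892e-01, -4.14303695e-01,  2.97335827e-01,
        -3.29552629e+01],
       [-2.68266848e-01, -1.28227153e-01, -9.54772588e-01,
         3.91020315e+02],
       [ 0.00000000e+00,  0.00000000e+00,  0.00000000e+00,
         1.00000000e+00]])}
```

View pics/scene0.png

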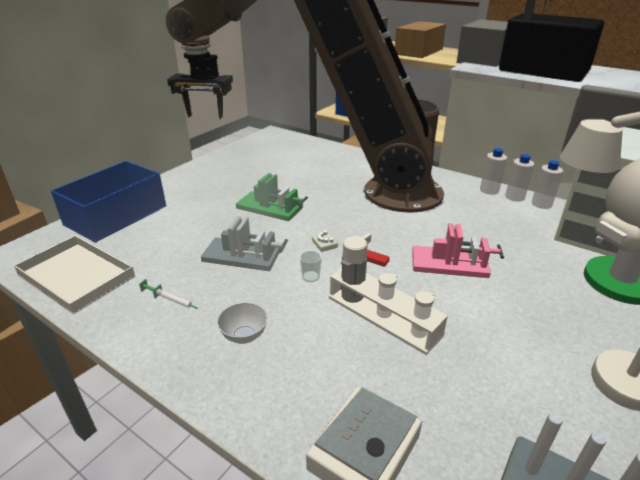

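View pics/top0.png

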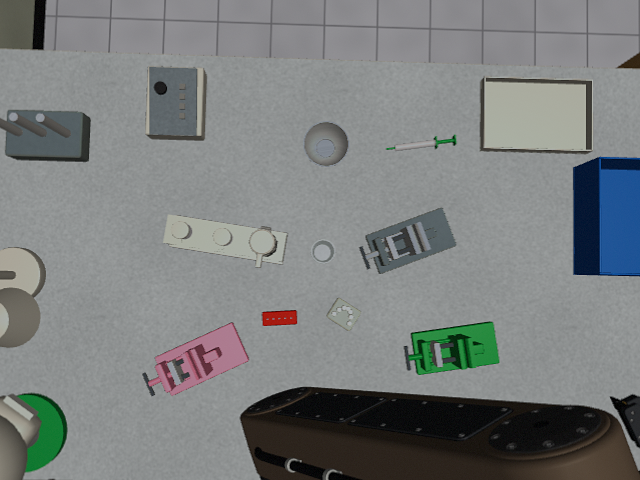

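The pixels for the candidates are:
- **Gauge tube:** tall domed cap with tab at top(262,241) / scene(355,247). The lower flat-capped tubes at top(222,237) and (181,231) are not it.
- **Clamp:** the grey one at top(410,240) / scene(245,245). The pink clamp at top(195,360) and the green one at top(455,348) are look-alikes.

I'll check the choice in one close crop.

```bash
cat > h.py <<'E'
from cell import env,cams
import cv2,numpy as np
def ray(c,p):
    K=np.array([[c['fx'],0,c['cx']],[0,c['fy'],c['cy']],[0,0,1]])
    u=cv2.undistortPoints(np.array([[p]],float),K,np.array(c['dist'])).ravel()
    R,t=c['view'][:3,:3],c['view'][:3,3]
    d=R.T@np.array([u[0],u[1],1]); return -R.T@t,d/np.linalg.norm(d)
def onz(c,p,z):
    o,d=ray(c,p); return o+d*(z-o[2])/d[2]
def tri(pairs):
    A=np.zeros((3,3));b=np.zeros(3);L=[]
    for c,p in pairs:
        o,d=ray(c,p);M=np.eye(3)-np.outer(d,d);A+=M;b+=M@o;L.append((o,M))
    x=np.linalg.solve(A,b);return x,[round(float(np.linalg.norm(M@(x-o))),1) for o,M in L]
def proj(c,X):
    K=np.array([[c['fx'],0,c['cx']],[0,c['fy'],c['cy']],[0,0,1]])
    rv=cv2.Rodrigues(c['view'][:3,:3])[0]
    return cv2.projectPoints(np.array(X,float).reshape(-1,3),rv,c['view'][:3,3],K,np.array(c['dist']))[0].reshape(-1,2)
E
python3 - <<'E'
from h import *
a=cv2.imread('pics/top0.png');b=cv2.imread('pics/scene0.png')
f=lambda im,x,y:cv2.resize(im[y:y+75,x:x+100],None,fx=4,fy=4,interpolation=cv2.INTER_CUBIC)
cv2.imwrite('pics/c1.png',np.vstack([np.hstack([f(a,215,205),f(a,360,205)]),np.hstack([f(b,315,230),f(b,200,205)])]))
T=cams.camera_info('top')
for n,p,z in[('cap',(262,241),150),('tubeB',(222,237),100),('tubeC',(181,231),100),('clamp',(410,240),50),('beaker',(322,251),60)]:print(n,onz(T,p,z).round())
E
```

```text
cap [527. 125. 150.]
tubeB [536. 210. 100.]
tubeC [546. 292. 100.]
clamp [ 542. -179.   50.]
beaker [514.   7.  60.]
```

View pics/c1.png

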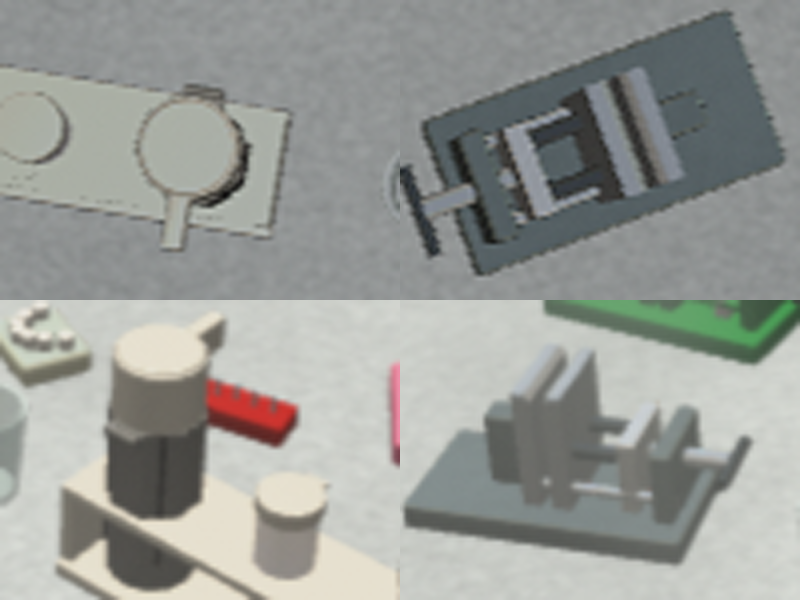

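The crop confirms both choices:
- **Gauge tube:** domed cap with its tab pointing towards the robot, in crop at top-left (190,148) with the tab end at (173,248).
- **Clamp:** grey, with the fixed plate on the right backed by a block and the sprung plate on the screw side.

Next I'll triangulate coarse positions.

Run:
```python
from h import *
from scipy.spatial.transform import Rotation as Ro
T=cams.camera_info('top');S=cams.camera_info('scene');W=cams.camera_info('wrist');s=env.state()
print('captop',tri([(T,(262.5,242)),(S,(355,242.8))]))
print('tabend',tri([(T,(258.3,266.5)),(S,(370.5,234.5))]))
print('tubeB',tri([(T,(222.5,237)),(S,(315+290/4,230+193/4))]))
print('gap z100',onz(T,(418.3,237),100))
R=Ro.from_euler('xyz',s['tcp_rot']).as_matrix();print(R.round(3))
cw=-W['view'][:3,:3].T@W['view'][:3,3]
print('cam in tool',(R.T@(cw-s['eef_pos'])).round(1)); print('cam axes in tool\n',(R.T@W['view'][:3,:3].T).round(3))
```

```text
captop (array([524.29833845, 124.93641395, 149.61592102]), [0.8, 0.8])
tabend (array([476.37633692, 133.12412747, 147.3050525 ]), [2.3, 2.3])
tubeB (array([535.29123062, 209.24861156, 102.2398184 ]), [0.8, 0.8])
gap z100 [ 545.43102079 -186.3328006   100.        ]
[[-0.     0.434 -0.901]
 [ 0.001 -0.901 -0.434]
 [-1.    -0.001 -0.   ]]
cam in tool [-183.7   -0.7  -84.6]
cam axes in tool
 [[-0.    -0.297  0.955]
 [ 1.    -0.     0.   ]
 [ 0.     0.955  0.297]]
```

Emit:
carry_out(grip=[0,0,0,0,0], linear=[[-0.0155,0,0],[-0.0155,0,0],[-0.0155,0,0],[-0.0155,0,0],[0,0,0]], turn=[0.0464,0.0464,0.0464,0.0464,0])

```text
t: 0.6
eef_pos: [271.3, -563.3, 231.1]
tcp_rot: [2.07, 1.57, -1.208]
ft_force: [0.5, -0.1, -0.6]
opening: 0.638
```

Emit:
carry_out(grip=[0,0,0,0,0], linear=[[0,-0.08,-0.04],[0,-0.08,-0.04],[0,-0.08,-0.04],[0,-0.08,-0.04],[0,-0.08,-0.04]], turn=[0,0,0,0,0])

```text
t: 1.1
eef_pos: [397.6, -376.6, 229.9]
tcp_rot: [-0.699, 1.57, 2.313]
ft_force: [0.5, -0.2, 0.8]
opening: 0.497
```

Emit:
carry_out(grip=[0,0,0,0,0], linear=[[0,-0.08,-0.04],[0,-0.08,-0.04],[0,-0.08,-0.04],[0,-0.08,-0.04],[0,0,0]], turn=[0,0,0,0,0])

```text
t: 1.6
eef_pos: [499.6, -226.6, 229.9]
tcp_rot: [-1.204, 1.57, 1.813]
ft_force: [-0.6, -0.3, 0.0]
opening: 0.499
```

```bash
cat >> h.py <<'E'
import pickle
def snap(n):
    c=cams.camera_info('wrist');im=cams.read_camera('wrist');cv2.imwrite(f'pics/{n}.png',im);pickle.dump(c,open(f'pics/{n}.pkl','wb'))
    s=env.state();print(n,s['t'],s['eef_pos'].round(1),s['tcp_rot'].round(3),s['joints'].round(2));return im,c
def load(n):return cv2.imread(f'pics/{n}.png'),pickle.load(open(f'pics/{n}.pkl','rb'))
E
python3 -c "
from h import *
snap('w1')"
```

```text
w1 1.65 [ 498.6 -228.3  229.9] [-0.475  1.57   2.541] [-0.55  0.35  1.71  0.    1.08  1.15]
```

Emit:
carry_out(grip=[0,0,0], linear=[[0,-0.08,0],[0,-0.08,0],[0,0,0]], turn=[0,0,0])

```text
t: 1.95
eef_pos: [508.1, -148.8, 230.1]
tcp_rot: [-0.593, 1.57, 2.42]
ft_force: [0.5, -0.1, -0.6]
opening: 0.502
```

```bash
python3 -c "
from h import *
snap('w2')
a,_=load('w1');b,_=load('w2')
cv2.imwrite('pics/c2.png',np.hstack([cv2.resize(a,(400,300)),cv2.resize(b,(400,300))]))"
```

```text
w2 2.0 [ 508.2 -150.5  230.2] [0.13  1.57  3.141] [-0.41  0.32  1.75 -0.    1.07  1.29]
```

View pics/w2.png

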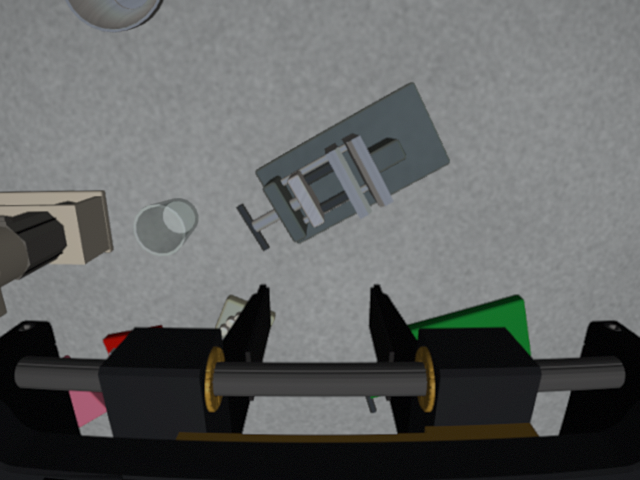

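Emit:
carry_out(grip=[0,0,0,0,0], linear=[[0,-0.09,0.032],[0,-0.09,0.032],[0,-0.09,0.032],[0,-0.09,0.032],[0,-0.09,0.032]], turn=[0,0,0,0,0])

```text
t: 2.5
eef_pos: [459.1, 82.5, 230.3]
tcp_rot: [2.34, 1.57, -0.935]
ft_force: [1.2, -0.2, 0.1]
opening: 0.497
```

Emit:
carry_out(grip=[0], linear=[[0,0,0]], turn=[0])

```text
t: 2.6
eef_pos: [458.3, 85.1, 230.4]
tcp_rot: [-0.742, 1.57, 2.271]
ft_force: [-0.4, -0.1, -1.0]
opening: 0.499
```

```bash
python3 -c "
from h import *
snap('w3')"
```

```text
w3 2.65 [459.1  83.2 230.4] [ 2.053  1.57  -1.218] [ 0.04  0.23  1.89 -0.    1.02  1.74]
```

Emit:
carry_out(grip=[0,0,0], linear=[[0,-0.09,0.0],[0,0,0],[0,0,0]], turn=[0,0,0])

```text
t: 2.95
eef_pos: [465.9, 125.8, 230.1]
tcp_rot: [1.062, 1.57, -2.213]
ft_force: [0.5, -0.7, 0.1]
opening: 0.501
```

```bash
python3 -c "
from h import *
snap('w4')
a,_=load('w3');b,_=load('w4')
cv2.imwrite('pics/c3.png',np.hstack([a[80:400,120:520],b[80:400,120:520]]))"
```

```text
w4 3.0 [465.7 125.5 230.1] [ 1.     1.57  -2.276] [ 0.13  0.25  1.86 -0.    1.03  1.83]
```

View pics/c3.png

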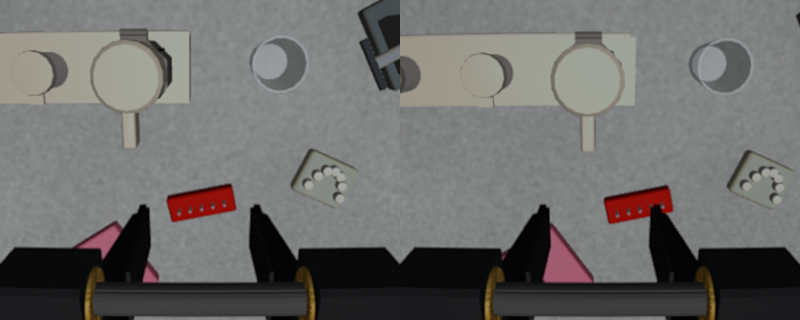

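Run:
```python
from h import *
a,A=load('w3');b,B=load('w4');T=cams.camera_info('top');S=cams.camera_info('scene')
print('cap',tri([(A,(247,157)),(B,(308,159))]),tri([(A,(247,157)),(B,(308,159)),(T,(262.5,242)),(S,(355,242.8))]))
print('tabbase',tri([(A,(250,192)),(B,(308,196))]))
for p in[(308,159),(308,197),(308,224)]:print(p,onz(B,p,148))
for p in[(247,157),(250,193),(251,220)]:print(p,onz(A,p,148))
print('rackedge ang: left/right',)
for p,q in[((120,186),(308,186))]:pass
print('hinge',onz(B,(308,116),113),onz(A,(254,113),113))
# other tubes
print('tubeB',onz(B,(120+85,80+75),101),onz(A,(120+33,80+73),101))
```

```text
cap (array([526.94199497, 125.94118526, 147.13102619]), [0.4, 0.4]) (array([526.06931262, 125.43590755, 150.36195552]), [0.7, 1.6, 1.9, 1.3])
tabbase (array([501.43805231, 129.74867641, 139.63614128]), [0.3, 0.3])
(308, 159) [527.40710116 125.84101058 148.        ]
(308, 197) [501.9153549  129.47397076 148.        ]
(308, 224) [482.98160216 132.18033362 148.        ]
(247, 157) [526.60025994 125.84664703 148.        ]
(250, 193) [502.29113826 128.13146968 148.        ]
(251, 220) [483.39424975 130.83655762 148.        ]
rackedge ang: left/right
hinge [555.58223433 122.79174849 113.        ] [555.5576559 121.7875075 113.       ]
tubeB [537.95222812 207.90281377 101.        ] [537.61749633 209.15347593 101.        ]
```

Emit:
carry_out(grip=[0,0,0,0,0], linear=[[0,-0.017,-0.043],[0.06,0,0],[0.06,0,0],[0.056,0,0],[0,0,0]], turn=[0,0,0,0,0])

```text
t: 3.5
eef_pos: [486.5, 130.6, 139.7]
tcp_rot: [0.319, 1.565, -2.958]
ft_force: [-0.7, -1.0, 0.8]
opening: 0.497
```

Emit:
carry_out(grip=[1,1,1,1,1], linear=[[0,0,0],[0,0,0],[0,0,0],[0,0,0],[0,0,0]], turn=[0,0,0,0,0])

```text
t: 4.0
eef_pos: [488.0, 132.7, 143.0]
tcp_rot: [-2.972, 1.57, 0.036]
ft_force: [0.1, 0.6, 0.7]
opening: 0.136
```

Run:
```python
from h import *
im,c=snap('w5');cv2.imwrite('pics/c4.png',im[100:440,120:520])
import numpy as np
# arc: world +x,z increments in tool units (z tool = -xh, x tool = -z)
a=np.arange(0,2.11,.15);x=-68*np.cos(a)+25*np.sin(a);z=68*np.sin(a)+25*np.cos(a)
for i in range(1,len(a)):print(round(a[i],2),'tool x %.3f z %.3f'%(-(z[i]-z[i-1])/500,-(x[i]-x[i-1])/500))
```

```text
w5 4.05 [487.9 132.7 142.8] [-3.025  1.57  -0.017] [ 0.13  0.4   1.91 -0.    0.83  1.84]
0.15 tool x -0.020 z -0.009
0.3 tool x -0.018 z -0.012
0.45 tool x -0.016 z -0.014
0.6 tool x -0.014 z -0.017
0.75 tool x -0.011 z -0.019
0.9 tool x -0.008 z -0.020
1.05 tool x -0.005 z -0.021
1.2 tool x -0.002 z -0.022
1.35 tool x 0.001 z -0.022
1.5 tool x 0.004 z -0.021
1.65 tool x 0.008 z -0.020
1.8 tool x 0.011 z -0.019
1.95 tool x 0.013 z -0.017
2.1 tool x 0.016 z -0.015
```

View pics/c4.png

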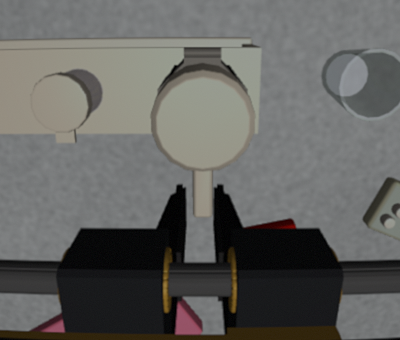

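The fingers straddle the tab at crop (203,190) and are almost shut on it. I'll let them finish closing.

Emit:
carry_out(grip=[1,1,1,1], linear=[[0,0,0],[0,0,0],[0,0,0],[0,0,0]], turn=[0,0,0,0])

```text
t: 4.45
eef_pos: [487.8, 132.7, 142.4]
tcp_rot: [1.087, 1.571, -2.189]
ft_force: [-0.0, 0.1, 0.4]
opening: 0.01
```

Emit:
carry_out(grip=[1,1,1,1,1], linear=[[-0.02,0,-0.009],[-0.018,0,-0.012],[-0.016,0,-0.014],[-0.014,0,-0.017],[-0.011,0,-0.019]], turn=[0,0,0,0,0])

```text
t: 4.95
eef_pos: [524.0, 127.8, 182.8]
tcp_rot: [-3.011, 1.57, -0.004]
ft_force: [0.3, -0.6, 0.2]
opening: 0.003
```

Run:
```python
from h import *
im,c=snap('w6');t=cams.read_camera('scene');p=cams.read_camera('top')
cv2.imwrite('pics/scene1.png',t);cv2.imwrite('pics/top1.png',p)
f=lambda im,x,y:cv2.resize(im[y:y+100,x:x+133],(400,300),interpolation=cv2.INTER_CUBIC)
cv2.imwrite('pics/c5.png',np.vstack([np.hstack([cv2.resize(im[100:400,120:520],(400,300)),f(t,290,180)]),np.hstack([f(p,200,190),f(t,290,180)*0])]))
```

```text
w6 5.0 [525.5 127.6 183.4] [-2.962  1.568  0.045] [ 0.12  0.39  1.79 -0.    0.96  1.82]
```

View pics/c5.png

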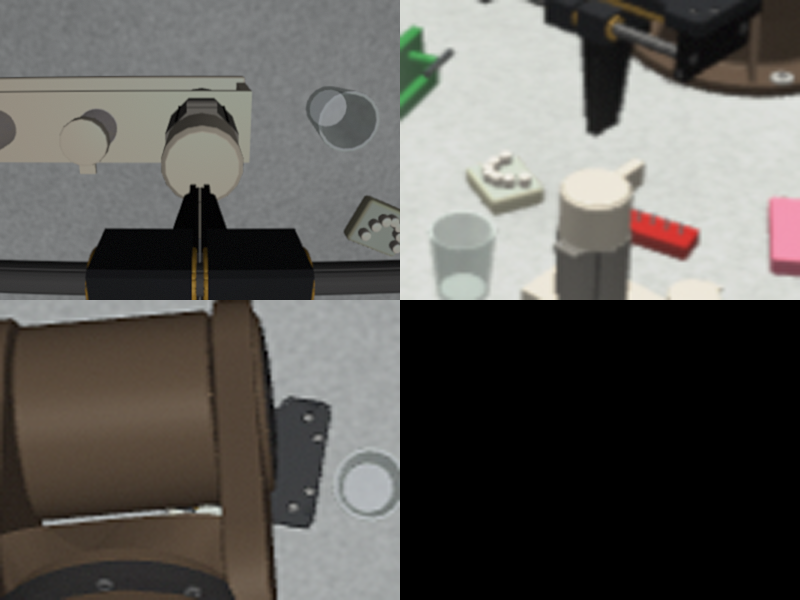

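Run:
```python
from h import *
_,C5=load('w5');_,C6=load('w6')
print('w6 tip pred',proj(C6,[525.5,127.6,183.4-14]),'seen ~(320,285)')
P=[488,132.7,142.5]
print('w5 tip, mid pred',proj(C5,[[488,132.7,128.5],[488,132.7,147],[478,133,147],[498,131.5,147]]))
tb=[488.9,130.8]
print('w5 tab pred top ends',proj(C5,[[501.3,129,147],[476.5,132.4,147],[476.5,132.4,127]]))
print('w5 cap centre',proj(C5,[526.6,125.7,149]))
# triangulate tab near-end top edge across w4,w5: w4 (308,224?) ; w5 (120+203,100+193..216)
_,C4=load('w4');_,C3=load('w3')
for p in[(323,294),(323,316)]:print('w5 ray z147',onz(C5,p,147),onz(C5,p,127))
print('cap tri w4,w5',tri([(C4,(308,159)),(C5,(120+203,100+119))]))
T=cams.camera_info('top');S=cams.camera_info('scene')
print('T tabend',onz(T,(258.3,266.5),147),'S tabend',onz(S,(370.5,234.5),147))
```

```text
w6 tip pred [[320.5868035  281.37089603]] seen ~(320,285)
w5 tip, mid pred [[320.61314983 283.1982211 ]
 [320.73523095 297.58495781]
 [322.75114945 315.31101191]
 [320.45429591 279.03311969]]
w5 tab pred top ends [[324.5957897  272.23992541]
 [324.29547874 317.76757511]
 [323.86050106 300.85015995]]
w5 cap centre [[324.61599396 222.89659397]]
w5 ray z147 [489.80250275 131.31231514 147.        ] [480.72973842 132.327834   127.        ]
w5 ray z147 [477.59270956 132.92543537 147.        ] [467.16129846 134.12045446 127.        ]
cap tri w4,w5 (array([526.89416888, 126.21772322, 142.017843  ]), [0.1, 0.1])
T tabend [477.47011464 131.17534497 147.        ] S tabend [474.64100474 134.76433788 147.        ]
```

Run:
```python
from h import *
a,_=load('w5');b,_=load('w4');s=cv2.imread('pics/scene1.png')
f=lambda im,x,y,w,h:cv2.resize(im[y:y+h,x:x+w],(400,300),interpolation=cv2.INTER_CUBIC)
cv2.imwrite('pics/c6.png',np.vstack([np.hstack([f(a,260,230,133,100),f(b,260,130,133,100)]),np.hstack([f(s,330,215,80,60),f(cv2.imread('pics/top0.png'),230,220,66,50)])]))
```

```text
(no output)
```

View pics/c6.png

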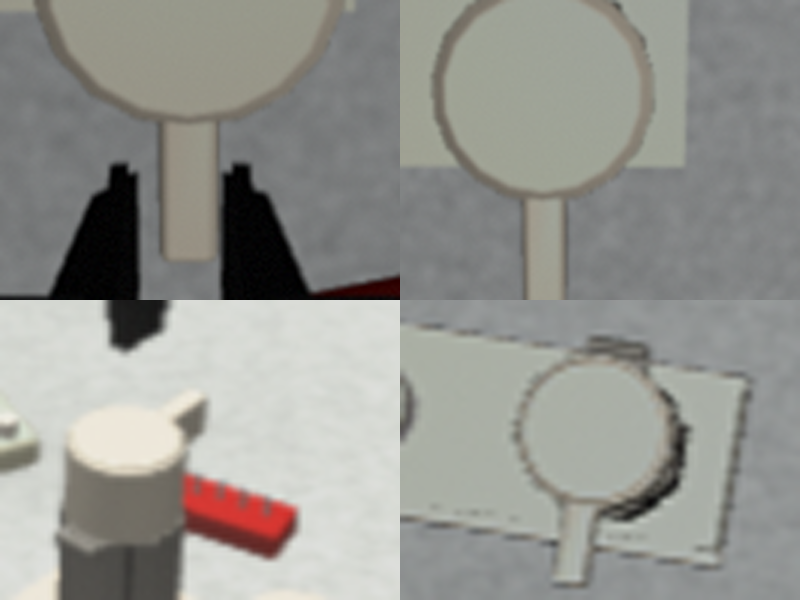

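Run:
```python
from h import *
a=cv2.imread('pics/scene0.png').astype(int);b=cv2.imread('pics/scene1.png').astype(int)
print('diff cap',abs(a-b)[236:275,335:380].max(), abs(a-b)[228:250,355:380].max(2).max())
obs=[]
for n,x0,x1,y0,y1 in(('w3',200,300,105,200),('w4',260,360,105,202),('w5',260,385,150,272)):
    im,c=load(n);hsv=cv2.cvtColor(im,cv2.COLOR_BGR2HSV);
    g=cv2.GaussianBlur(im,(5,5),0)
    s=(n=='w5') and (323,222) or (n=='w4') and (308,158) or (247,157)
    m=np.zeros((482,642),np.uint8);cv2.floodFill(g.copy(),m,s,0,(5,5,5),(5,5,5),4|(255<<8)|cv2.FLOODFILL_MASK_ONLY|cv2.FLOODFILL_FIXED_RANGE)
    m=m[1:-1,1:-1];m=cv2.morphologyEx(m,cv2.MORPH_OPEN,np.ones((25,25)))
    k=max(cv2.findContours(m,0,1)[0],key=cv2.contourArea);e=cv2.fitEllipse(k);print(n,e)
    obs.append((c,e[0]))
print(tri(obs));print(tri(obs[1:]))
S=cams.camera_info('scene');T=cams.camera_info('top')
g=cv2.imread('pics/scene0.png')
print(proj(S,[[526.6,125.7,149],[526.6,125.7,140]]),proj(T,[[526.6,125.7,149],[526.6,125.7,140]]))
```

```text
diff cap 12 12
w3 ((245.9794464111328, 156.97177124023438), (58.973690032958984, 61.79121780395508), 155.33387756347656)
w4 ((307.08294677734375, 160.3036346435547), (59.6368522644043, 60.49601364135742), 168.63095092773438)
w5 ((322.9129943847656, 222.18112182617188), (85.6155014038086, 88.8243179321289), 88.16432189941406)
(array([526.67466095, 126.54771117, 147.69282595]), [0.0, 0.1, 0.1])
(array([526.56305441, 126.54979376, 147.08092976]), [0.1, 0.1])
[[354.34589541 243.68293827]
 [354.15158892 247.31337947]] [[261.79783113 241.01568085]
 [262.17516656 241.31204069]]
```

Run:
```python
from h import *
S=cams.camera_info('scene');_,C6=load('w6')
for z in(160,169.4,180,190):print(z,proj(S,[[525.5,127.6,z],[535.5,126,z],[515.5,129,z]]).round(1).tolist(),proj(C6,[[525.5,127.6,z],[535.5,126,z],[515.5,129,z]]).round(1).tolist())
print(tri([(S,(355,224.6)),(C6,(320,285))]))
s=env.state();print(s['eef_pos'],s['joints'])
```

```text
160 [[355.7, 239.2], [352.5, 241.2], [358.7, 237.2]] [[320.5, 275.0], [321.0, 258.1], [320.4, 291.3]]
169.4 [[355.9, 235.4], [352.7, 237.3], [359.0, 233.4]] [[320.6, 281.4], [321.1, 263.9], [320.5, 298.3]]
180 [[356.1, 230.9], [352.9, 232.9], [359.2, 228.9]] [[320.7, 289.3], [321.2, 271.1], [320.5, 306.9]]
190 [[356.4, 226.7], [353.1, 228.6], [359.5, 224.7]] [[320.7, 297.5], [321.2, 278.5], [320.6, 315.8]]
(array([534.89179559, 127.74509997, 199.14290849]), [1.6, 1.6])
[523.54190173 127.73570329 181.94892449] [ 1.16775203e-01  3.88888335e-01  1.79156864e+00 -1.36410028e-04
  9.60818288e-01  1.82227701e+00]
```

The fingertips appear about 14 mm above the reported TCP. In both the scene and wrist views the tip is at z≈198 while the TCP reads 183. So the fingers closed above the tab, and the cap did not move. I'll go back, descend about 30 mm deeper and check with pictures before closing.

Emit:
carry_out(grip=[0,0,0,0,0], linear=[[0,0.003,0.071],[0,0,0],[0,0,0],[0,0,0],[0,0,0]], turn=[0,0,0,0,0])

```text
t: 5.6
eef_pos: [488.1, 131.1, 181.8]
tcp_rot: [2.613, 1.571, -0.663]
ft_force: [0.1, -0.5, 0.3]
opening: 0.363
```

Emit:
carry_out(grip=[0,0,0,0,0], linear=[[0.05,0,0],[0.05,0,0],[0.041,0,0],[0,0,0],[0,0,0]], turn=[0,0,0,0,0])

```text
t: 6.1
eef_pos: [488.0, 131.1, 111.6]
tcp_rot: [0.54, 1.57, -2.736]
ft_force: [1.0, 0.5, 0.8]
opening: 0.501
```

Run:
```python
from h import *
im,c=snap('w7');t=cams.read_camera('scene');cv2.imwrite('pics/scene2.png',t)
f=lambda im,x,y,w,h:cv2.resize(im[y:y+h,x:x+w],(400,300),interpolation=cv2.INTER_CUBIC)
cv2.imwrite('pics/c7.png',np.hstack([f(im,220,200,200,150),f(t,320,195,100,75)]))
S=cams.camera_info('scene')
print(proj(S,[[488,131.3,126.5],[488,155,126.5],[488,107,126.5],[476.5,132.5,145.5],[476.5,132.5,125.5]]).round(1).tolist())
print(env.state()['ft_force'])
```

```text
w7 6.15 [488.2 131.2 112.1] [-2.998  1.57   0.009] [ 0.13  0.44  1.94 -0.    0.76  1.84]
[[365.4, 244.9], [375.3, 248.5], [355.5, 241.3], [369.1, 235.2], [368.5, 243.0]]
[ 0.15720445 -0.47461603 -0.14053754]
```

View pics/c7.png

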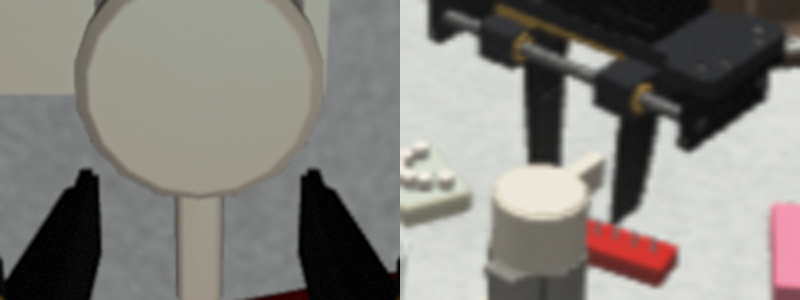

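In the scene crop the near fingertip is at (375,250), where z≈124 projects, and the tab lies between the fingers. Closing now.

Emit:
carry_out(grip=[1,1,1,1,1], linear=[[0,0,0],[0,0,0],[0,0,0],[0,0,0],[0,0,0]], turn=[0,0,0,0,0])

```text
t: 6.7
eef_pos: [487.6, 131.2, 111.5]
tcp_rot: [2.76, 1.571, -0.516]
ft_force: [0.5, -0.2, 0.5]
opening: 0.134
```

Emit:
carry_out(grip=[1,1,1], linear=[[0,0,0],[0,0,0],[0,0,0]], turn=[0,0,0])

```text
t: 7.0
eef_pos: [487.6, 131.2, 111.5]
tcp_rot: [-3.106, 1.571, -0.099]
ft_force: [-0.4, 1.9, 1.2]
opening: 0.104
```

Emit:
carry_out(grip=[1,1,1,1,1], linear=[[-0.02,0,-0.009],[-0.018,0,-0.012],[-0.016,0,-0.014],[-0.014,0,-0.017],[-0.011,0,-0.019]], turn=[0,0,0,0,0])

```text
t: 7.5
eef_pos: [521.9, 126.5, 151.5]
tcp_rot: [0.092, 1.567, 3.099]
ft_force: [-5.7, 2.9, -6.8]
opening: 0.105
```

Emit:
carry_out(grip=[1,1,1,1,1], linear=[[-0.008,0,-0.02],[-0.005,0,-0.021],[-0.002,0,-0.022],[0.001,0,-0.022],[0.004,0,-0.021]], turn=[0,0,0,0,0])

```text
t: 8.0
eef_pos: [575.1, 119.4, 156.4]
tcp_rot: [0.022, 1.569, 3.029]
ft_force: [-6.7, 3.9, -2.3]
opening: 0.104
```

Emit:
carry_out(grip=[1,1,1], linear=[[0,0,0],[0,0,0],[0,0,0]], turn=[0,0,0])

```text
t: 8.3
eef_pos: [575.7, 119.3, 156.4]
tcp_rot: [-3.064, 1.569, -0.057]
ft_force: [1.8, 3.2, -4.7]
opening: 0.098
```

Emit:
carry_out(grip=[1,1,1,1], linear=[[0.008,0,-0.02],[0.01,0,-0.019],[0.012,0,-0.017],[0,0,0]], turn=[0,0,0,0])

```text
t: 8.7
eef_pos: [604.2, 115.5, 141.0]
tcp_rot: [-2.838, 1.57, 0.169]
ft_force: [-0.5, 1.6, 1.9]
opening: 0.103
```

Emit:
carry_out(grip=[0,0,0,0,0], linear=[[0,0,0],[0,0,0],[0,0,0],[-0.08,0,0],[-0.08,0,0]], turn=[0,0,0,0,0])

```text
t: 9.2
eef_pos: [602.5, 115.4, 221.1]
tcp_rot: [0.343, 1.568, -2.933]
ft_force: [0.4, 0.0, -0.5]
opening: 0.462
```

Emit:
carry_out(grip=[0,0,0,0,0], linear=[[0,0,0.085],[0,0,0.085],[0,0,0.08],[0,0,0],[0,0,0]], turn=[0,0,0,0,0])

```text
t: 9.7
eef_pos: [479.1, 132.4, 221.6]
tcp_rot: [-3.037, 1.569, -0.03]
ft_force: [0.2, -0.4, 0.2]
opening: 0.503
```

Run:
```python
from h import *
im,c=snap('w8');t=cams.read_camera('scene');cv2.imwrite('pics/scene3.png',t)
f=lambda im,x,y,w,h:cv2.resize(im[y:y+h,x:x+w],(w*400//w,h*400//w),interpolation=cv2.INTER_CUBIC)
cv2.imwrite('pics/c8.png',np.hstack([f(im,220,60,200,300),f(t,300,175,100,150)]))
```

```text
w8 9.75 [479.8 132.3 221.4] [-3.042  1.569 -0.034] [ 0.14  0.29  1.84 -0.    1.02  1.84]
```

View pics/c8.png

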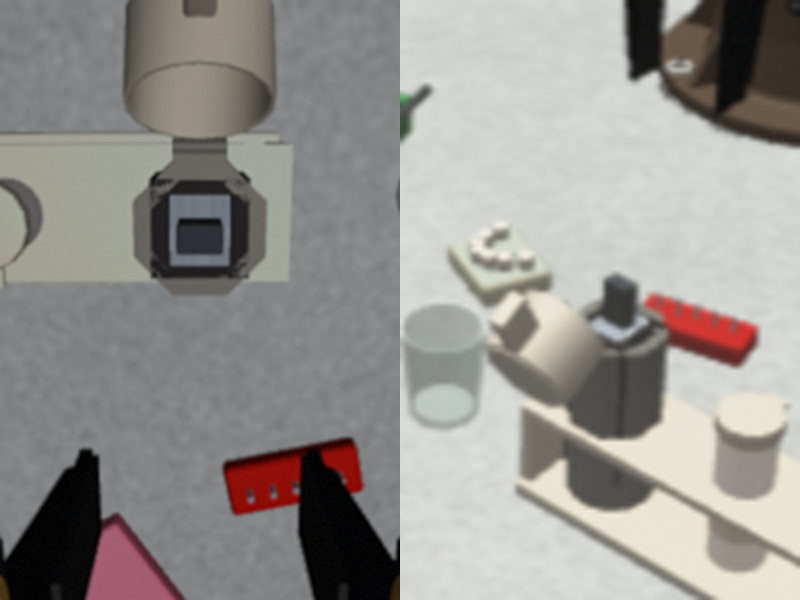

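Run:
```python
from h import *
from scipy.spatial.transform import Rotation as Ro
_,c=load('w8');S=cams.camera_info('scene');s=env.state()
print(tri([(c,(320,180.5)),(S,(300+620-400>0 and 300+220/4,175+282/4))]))
p=onz(c,(320,180.5),139.5);print('handle',p)
R=Ro.from_euler('xyz',s['tcp_rot']).as_matrix();print(R.round(3));print(s['eef_pos'])
d=np.array([p[0],p[1],0])-s['eef_pos'];print('tool delta',(R.T@d).round(1))
```

```text
(array([525.96813187, 126.66345504, 144.50008024]), [0.4, 0.4])
handle [525.48329024 126.42047729 139.5       ]
[[ 0.001 -0.134 -0.991]
 [-0.    -0.991  0.134]
 [-1.    -0.    -0.001]]
[480.10150177 132.22487779 221.09914367]
tool delta [221.1  -0.3 -45.5]
```

The cap is thrown well back, the blade handle's top is at w8 px (320,180), and the neighbouring caps are shut. Now moving over the handle and down to grasp it.

Emit:
carry_out(grip=[0,0,0,0,0], linear=[[0,0,-0.092],[0,0,0],[0.09,0,0],[0.08,0,0],[0.03,0,0]], turn=[0,0,0,0,0])

```text
t: 10.3
eef_pos: [523.9, 125.6, 117.1]
tcp_rot: [0.276, 1.566, -3.0]
ft_force: [0.3, 0.3, 0.1]
opening: 0.498
```

Emit:
carry_out(grip=[0,0,0], linear=[[0.02,0,0],[0.01,0,0],[0,0,0]], turn=[0,0,0])

```text
t: 10.6
eef_pos: [525.1, 126.1, 105.8]
tcp_rot: [2.269, 1.571, -1.008]
ft_force: [-0.0, 1.2, 0.6]
opening: 0.506
```

Emit:
carry_out(grip=[1,1,1,1,1], linear=[[0,0,0],[0,0,0],[0,0,0],[0,0,0],[0,0,0]], turn=[0,0,0,0,0])

```text
t: 11.1
eef_pos: [524.8, 126.1, 106.2]
tcp_rot: [-3.106, 1.57, -0.099]
ft_force: [-1.3, -0.0, 2.5]
opening: 0.167
```

Emit:
carry_out(grip=[1,1,1], linear=[[0,0,0],[0,0,0],[0,0,0]], turn=[0,0,0])

```text
t: 11.4
eef_pos: [524.9, 126.2, 106.2]
tcp_rot: [-3.065, 1.57, -0.058]
ft_force: [-1.5, -1.0, 5.5]
opening: 0.167
```

Emit:
carry_out(grip=[1,1,1,1,1], linear=[[-0.03,0,0],[-0.05,0,0],[-0.06,0,0],[-0.06,0,0],[-0.05,0,0]], turn=[0,0,0,0,0])

```text
t: 11.9
eef_pos: [524.7, 126.1, 232.2]
tcp_rot: [-3.09, 1.57, -0.083]
ft_force: [0.7, -0.1, -1.0]
opening: 0.164
```

Emit:
carry_out(grip=[1,1,1], linear=[[-0.02,0,0],[0,0,0],[0,0,0]], turn=[0,0,0])

```text
t: 12.2
eef_pos: [524.3, 126.1, 239.7]
tcp_rot: [0.299, 1.569, -2.977]
ft_force: [-0.2, 0.2, -1.5]
opening: 0.167
```

Run:
```python
from h import *
# clamp plate tops from w1,w2: bright bluish strips
for n in('w1','w2'):
    im,c=load(n)
    x0=proj(c,[545,-186,100])[0];print(n,x0)
    x,y=int(x0[0]),int(x0[1]);r=im[max(0,y-60):y+60,x-70:x+70]
    g=cv2.cvtColor(r,cv2.COLOR_BGR2GRAY)
    cv2.imwrite(f'pics/cl_{n}.png',cv2.resize(r,None,fx=2.85,fy=2.85*1,interpolation=cv2.INTER_CUBIC));print(max(0,y-60),x-70)
    for th in(140,155):
        m=((g>th)).astype(np.uint8)
        b=r.astype(int); m=((b[:,:,0]-b[:,:,2]>8)&(g>th)).astype(np.uint8)
        for k in cv2.findContours(m,0,1)[0]:
            if cv2.contourArea(k)>60:print(th,cv2.contourArea(k),cv2.minAreaRect(k))
a=cv2.imread('pics/cl_w1.png');b=cv2.imread('pics/cl_w2.png');h=min(a.shape[0],b.shape[0]);cv2.imwrite('pics/c9.png',np.hstack([a[:h],b[:h]]))
```

```text
w1 [263.05282625 180.41001817]
120 193
140 437.5 ((25.80648422241211, 82.75147247314453), (52.15302276611328, 9.52795696258545), 57.80426788330078)
w2 [360.38351558 178.41136072]
118 290
140 445.0 ((15.446154594421387, 83.03076934814453), (51.350379943847656, 9.922778129577637), 60.2551155090332)
```

Emit:
carry_out(grip=[1,1,1,1,1], linear=[[0,0.06,0],[0,0.085,0],[0,0.085,-0.005],[0,0.085,-0.005],[0,0.085,-0.005]], turn=[0,0,0,0,0])

```text
t: 12.7
eef_pos: [504.5, -74.5, 239.4]
tcp_rot: [-0.111, 1.568, 2.897]
ft_force: [1.5, 0.2, 0.2]
opening: 0.164
```

Emit:
carry_out(grip=[1,1,1,1,1], linear=[[0,0.085,0],[0,0.085,0],[0,0.085,-0.007],[0,0.018,0],[0,0,0]], turn=[0,0,0,0,-0.043])

```text
t: 13.2
eef_pos: [489.9, -210.2, 239.2]
tcp_rot: [-0.491, 1.568, 2.65]
ft_force: [0.9, 1.1, 0.4]
opening: 0.168
```

Emit:
carry_out(grip=[1,1,1,1,1], linear=[[0,0,0],[0,0,0],[0,0,0],[0,0,0],[0,0,0]], turn=[-0.043,-0.043,-0.042,0,0])

```text
t: 13.7
eef_pos: [490.4, -208.4, 240.1]
tcp_rot: [-0.931, 1.569, 2.61]
ft_force: [0.1, -0.4, -1.1]
opening: 0.166
```

Run:
```python
from h import *
im,c=snap('w9')
cv2.imwrite('pics/c9.png',cv2.resize(im[90:390,200:460],None,fx=2,fy=2,interpolation=cv2.INTER_CUBIC))
print(proj(c,[545,-186,100]))
```

```text
w9 13.75 [ 490.5 -208.4  240.2] [-0.869  1.57   2.672] [-0.53  0.32  1.73 -0.    1.1   0.65]
[[321.13755249 155.52288777]]
```

View pics/c9.png

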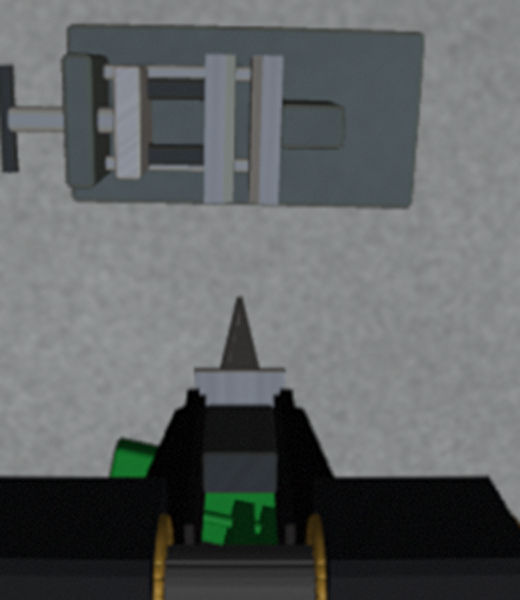

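In the w9 crop:
- **Blade:** hangs straight, tip at (240,297).
- **Sprung plate:** spans x 205–235.
- **Fixed plate:** spans x 250–283.
- **Plate ends:** at y 54 and 204.

Now locating the gap precisely.

Run:
```python
from h import *
from scipy.spatial.transform import Rotation as Ro
im,c=load('w9');s=env.state();R=Ro.from_euler('xyz',s['tcp_rot']).as_matrix();P=s['eef_pos']
g=cv2.cvtColor(im,cv2.COLOR_BGR2GRAY)
for y in(125,132,175,185):print(y,list(zip(range(299,345),g[y,299:345])))
tool=lambda X:(R.T@(np.array(X)-P)).round(1)
print('tip',tool(onz(c,(320,238.5),P[2]-73.7)))
for n,p in dict(sprO_far=(303,118),sprO_near=(302,191),fixO_far=(341.5,118),fixO_near=(339.5,192),).items():
    X=onz(c,p,100);print(n,X.round(1),tool(X))
```

```text
125 [(299, np.uint8(128)), (300, np.uint8(128)), (301, np.uint8(127)), (302, np.uint8(126)), (303, np.uint8(125)), (304, np.uint8(124)), (305, np.uint8(126)), (306, np.uint8(123)), (307, np.uint8(122)), (308, np.uint8(122)), (309, np.uint8(123)), (310, np.uint8(124)), (311, np.uint8(127)), (312, np.uint8(127)), (313, np.uint8(124)), (314, np.uint8(122)), (315, np.uint8(121)), (316, np.uint8(118)), (317, np.uint8(111)), (318, np.uint8(114)), (319, np.uint8(126)), (320, np.uint8(127)), (321, np.uint8(126)), (322, np.uint8(127)), (323, np.uint8(127)), (324, np.uint8(118)), (325, np.uint8(91)), (326, np.uint8(86)), (327, np.uint8(100)), (328, np.uint8(99)), (329, np.uint8(100)), (330, np.uint8(103)), (331, np.uint8(116)), (332, np.uint8(123)), (333, np.uint8(125)), (334, np.uint8(125)), (335, np.uint8(124)), (336, np.uint8(123)), (337, np.uint8(123)), (338, np.uint8(125)), (339, np.uint8(125)), (340, np.uint8(120)), (341, np.uint8(101)), (342, np.uint8(83)), (343, np.uint8(80)), (344, np.uint8(82))]
132 [(299, np.uint8(49)), (300, np.uint8(47)), (301, np.uint8(55)), (302, np.uint8(91)), 
[... 2450 characters left out ...]
np.uint8(79)), (324, np.uint8(80)), (325, np.uint8(99)), (326, np.uint8(103)), (327, np.uint8(102)), (328, np.uint8(103)), (329, np.uint8(113)), (330, np.uint8(123)), (331, np.uint8(126)), (332, np.uint8(125)), (333, np.uint8(123)), (334, np.uint8(125)), (335, np.uint8(125)), (336, np.uint8(126)), (337, np.uint8(127)), (338, np.uint8(121)), (339, np.uint8(101)), (340, np.uint8(83)), (341, np.uint8(81)), (342, np.uint8(82)), (343, np.uint8(83)), (344, np.uint8(82))]
tip [73.7 -0.4 -8.4]
sprO_far [ 566.5 -161.2  100. ] [140.2 -13.8 -88.5]
sprO_near [ 512.  -182.7  100. ] [140.2 -15.3 -30. ]
fixO_far [ 578.4 -189.4  100. ] [140.2  16.8 -88.5]
fixO_near [ 523.4 -211.8  100. ] [140.2  16.  -29.1]
```

Run:
```python
from h import *
from scipy.spatial.transform import Rotation as Ro
im,c=load('w9');s=env.state();R=Ro.from_euler('xyz',s['tcp_rot']).as_matrix();P=s['eef_pos']
pts=[(73.7,0,0),(-4.3,0,-13),(-7.3,0,-5),(-33,0,-5),(-33,0,5)]
print(proj(c,[P+R@np.array(p) for p in pts]).round(1).tolist(),'seen y 238.5,273.5,292.5,316,335.5')
r=cv2.cvtColor(im,cv2.COLOR_BGR2GRAY);print(r[230:345:2,320].tolist())
for y in range(232,272,4):print(y,r[y,308:334].tolist())
```

```text
[[320.5, 250.2], [320.9, 274.6], [321.0, 292.0], [321.2, 316.8], [321.2, 337.2]] seen y 238.5,273.5,292.5,316,335.5
[136, 135, 136, 138, 94, 48, 47, 45, 47, 51, 51, 50, 48, 49, 46, 46, 49, 49, 49, 49, 49, 48, 55, 116, 126, 124, 126, 126, 126, 125, 125, 74, 16, 18, 19, 20, 18, 18, 19, 17, 19, 19, 18, 37, 50, 51, 50, 48, 49, 48, 48, 51, 50, 65, 78, 46, 22, 25]
232 [131, 132, 134, 137, 137, 138, 138, 137, 134, 134, 134, 135, 135, 134, 134, 136, 139, 141, 143, 142, 140, 138, 136, 138, 140, 141]
236 [139, 137, 138, 135, 136, 136, 136, 135, 136, 137, 138, 138, 138, 139, 140, 138, 138, 139, 140, 138, 137, 135, 134, 135, 137, 139]
240 [133, 134, 136, 138, 140, 141, 142, 142, 139, 118, 68, 40, 48, 85, 127, 135, 133, 133, 133, 132, 132, 131, 133, 135, 139, 141]
244 [137, 136, 136, 136, 136, 138, 137, 134, 116, 67, 45, 48, 45, 51, 89, 133, 141, 138, 135, 135, 136, 138, 141, 141, 142, 142]
248 [140, 140, 139, 140, 142, 143, 141, 123, 69, 44, 53, 61, 51, 46, 54, 93, 134, 141, 141, 141, 142, 141, 140, 139, 139, 139]
252 [132, 134, 135, 138, 141, 141, 124, 75, 47, 49, 57, 57, 50, 47, 47, 55, 94, 134, 142, 140, 141, 142, 143, 144, 142, 141]
256 [136, 137, 138, 139, 141, 129, 79, 46, 47, 51, 48, 49, 49, 48, 46, 47, 56, 94, 138, 145, 145, 142, 141, 139, 139, 141]
260 [136, 137, 139, 139, 125, 77, 46, 47, 54, 55, 49, 50, 46, 49, 48, 48, 47, 54, 95, 138, 144, 143, 141, 140, 139, 138]
264 [139, 139, 139, 126, 79, 47, 46, 48, 48, 48, 48, 46, 49, 48, 47, 47, 47, 46, 57, 96, 134, 141, 138, 138, 140, 139]
268 [141, 142, 131, 81, 46, 48, 55, 56, 49, 48, 49, 49, 49, 47, 49, 47, 49, 47, 47, 58, 97, 133, 138, 137, 136, 137]
```

The blade is upright and centred in the grip: all predicted and seen pixels agree, since the visible tip edge is the blade's far edge at half-width. The gap is about 6.9 mm. It needs +1.3 mm along tool y, −59 mm along tool z and a turn of +1.1°.

Emit:
carry_out(grip=[1,1,1,1,1], linear=[[0,0.0026,-0.059],[0,0,-0.059],[0,0,0],[0.05,0,0],[0.05,0,0]], turn=[0,0,0.006,0,0])

```text
t: 14.25
eef_pos: [545.2, -186.7, 190.4]
tcp_rot: [2.17, 1.57, -0.589]
ft_force: [0.8, 0.8, -0.4]
opening: 0.167
```

Emit:
carry_out(grip=[1,1,1,1], linear=[[0.02,0,0],[0.02,0,0],[0,0,0],[0,0,0]], turn=[0,0,0,0])

```text
t: 14.65
eef_pos: [545.6, -187.1, 171.6]
tcp_rot: [2.229, 1.57, -0.529]
ft_force: [0.8, 0.6, -0.8]
opening: 0.165
```

```bash
cat >> h.py <<'E'
from scipy.spatial.transform import Rotation as Ro
def force():
    F=[];M=[]
    for i in range(4):
        cams.read_camera('scene');s=env.state();R=Ro.from_euler('xyz',s['tcp_rot']).as_matrix();F.append(R.T@s['ft_force']);M.append(R.T@s['moment'])
    print('t',s['t'],'P',s['eef_pos'].round(1),'F tool',np.mean(F,0).round(2),'M',np.mean(M,0).round(3),'open',round(s['opening'],3))
E
python3 -c "
from h import *
force()
t=cams.read_camera('scene');cv2.imwrite('pics/scene4.png',t)"
```

```text
t 14.85 P [ 545.6 -187.   171.6] F tool [ 0.91 -0.03 -0.17] M [ 0.001 -0.024 -0.007] open 0.162
```

Emit:
carry_out(grip=[1,1,1,1,1], linear=[[0.01,0,0],[0.01,0,0],[0.01,0,0],[0.01,0,0],[0.01,0,0]], turn=[0,0,0,0,0])

```text
t: 15.4
eef_pos: [545.3, -186.9, 145.3]
tcp_rot: [-0.586, 1.57, 2.939]
ft_force: [-0.8, -0.1, -0.6]
opening: 0.169
```

```bash
python3 -c "
from h import *
force()"
```

```text
t 15.6 P [ 545.4 -186.9  145.8] F tool [ 0.97 -0.53  0.06] M [ 0.006 -0.017 -0.022] open 0.163
```

Emit:
carry_out(grip=[1,1,1,1,1], linear=[[0.005,0,0],[0.005,0,0],[0.005,0,0],[0.005,0,0],[0,0,0]], turn=[0,0,0,0,0])

```text
t: 16.1
eef_pos: [545.2, -186.8, 135.5]
tcp_rot: [-0.674, 1.57, 2.852]
ft_force: [0.2, 0.7, -0.6]
opening: 0.164
```

```bash
python3 -c "
from h import *
force()"
```

```text
t 16.3 P [ 545.4 -186.9  136. ] F tool [ 0.37  0.06 -0.11] M [ 0.006 -0.015  0.005] open 0.166
```

Emit:
carry_out(grip=[1,1,1], linear=[[0.004,0,0],[0.004,0,0],[0,0,0]], turn=[0,0,0])

```text
t: 16.6
eef_pos: [545.3, -186.8, 131.6]
tcp_rot: [-0.69, 1.57, 2.836]
ft_force: [-0.1, -0.6, -1.1]
opening: 0.165
```

```bash
python3 -c "
from h import *
force()"
```

```text
t 16.8 P [ 545.3 -186.8  131.9] F tool [ 1.12 -0.7   0.2 ] M [-0.003 -0.04  -0.152] open 0.17
```

Emit:
carry_out(grip=[1,1,1], linear=[[0.005,0,0],[0,0,0],[0,0,0]], turn=[0,0,0])

```text
t: 17.1
eef_pos: [545.3, -186.7, 129.3]
tcp_rot: [-0.769, 1.57, 2.756]
ft_force: [-0.3, 2.1, -0.6]
opening: 0.167
```

```bash
python3 -c "
from h import *
force()"
```

```text
t 17.3 P [ 545.3 -186.8  129.3] F tool [ 1.58 -1.92 -0.06] M [ 0.018  0.018 -0.408] open 0.166
```

Emit:
carry_out(grip=[1,1,1], linear=[[0.005,0,0],[0,0,0],[0,0,0]], turn=[0,0,0])

```text
t: 17.6
eef_pos: [545.3, -186.7, 126.7]
tcp_rot: [-0.991, 1.57, 2.535]
ft_force: [-0.7, 2.4, -2.3]
opening: 0.166
```

```bash
python3 -c "
from h import *
force()"
```

```text
t 17.8 P [ 545.3 -186.7  126.8] F tool [ 2.34 -2.96  0.29] M [-0.002  0.125 -0.755] open 0.166
```

Emit:
carry_out(grip=[1,1,1], linear=[[0,-0.001,0],[0.004,0,0],[0,0,0]], turn=[0,0,0])

```text
t: 18.1
eef_pos: [545.3, -186.5, 125.0]
tcp_rot: [2.119, 1.57, -0.638]
ft_force: [-0.7, 2.2, -0.9]
opening: 0.166
```

```bash
python3 -c "
from h import *
force()"
```

```text
t 18.3 P [ 545.3 -186.5  124.9] F tool [ 0.72 -1.8  -0.76] M [-0.008  0.09  -0.442] open 0.164
```

Emit:
carry_out(grip=[1,1,1], linear=[[0.005,0,0],[0,0,0],[0,0,0]], turn=[0,0,0])

```text
t: 18.6
eef_pos: [545.4, -186.4, 122.7]
tcp_rot: [2.304, 1.57, -0.454]
ft_force: [0.2, 3.0, 3.7]
opening: 0.164
```

```bash
python3 -c "
from h import *
force()"
```

```text
t 18.8 P [ 545.4 -186.4  122.7] F tool [-4.69 -2.51  0.05] M [ 0.021  0.122 -0.677] open 0.165
```

Emit:
carry_out(grip=[1,1,1,1], linear=[[0,-0.0006,0],[0.004,0,0],[0,0,0],[0,0,0]], turn=[0,0,0,0])

```text
t: 19.2
eef_pos: [545.3, -186.2, 120.8]
tcp_rot: [2.225, 1.57, -0.532]
ft_force: [-0.5, 2.2, 7.1]
opening: 0.167
```

```bash
python3 -c "
from h import *
force()"
```

```text
t 19.4 P [ 545.4 -186.3  120.8] F tool [-6.17 -2.58 -0.13] M [ 0.003  0.099 -0.574] open 0.164
```

Emit:
carry_out(grip=[1,1,1,1], linear=[[0.004,0,0],[0,0,0],[0,0,0],[0,0,0]], turn=[0,0,0,0])

```text
t: 19.8
eef_pos: [545.4, -186.2, 118.8]
tcp_rot: [2.363, 1.57, -0.394]
ft_force: [-0.1, 3.2, 8.4]
opening: 0.165
```

```bash
python3 -c "
from h import *
force()"
```

```text
t 20.0 P [ 545.4 -186.2  118.9] F tool [-7.47 -3.28 -0.88] M [-0.007  0.118 -0.735] open 0.161
```

Emit:
carry_out(grip=[1,1,1,1], linear=[[0,-0.0004,0],[0.005,0,0],[0,0,0],[0,0,0]], turn=[0,0,0,0])

```text
t: 20.4
eef_pos: [545.4, -186.0, 116.4]
tcp_rot: [2.329, 1.57, -0.429]
ft_force: [0.5, 3.3, 7.0]
opening: 0.165
```

```bash
python3 -c "
from h import *
force()"
```

```text
t 20.6 P [ 545.4 -186.   116.4] F tool [-7.76 -2.79 -0.57] M [-0.001  0.153 -0.716] open 0.167
```

Emit:
carry_out(grip=[1,1,1,1], linear=[[0.004,0,0],[0,0,0],[0,0,0],[0,0,0]], turn=[0,0,0,0])

```text
t: 21.0
eef_pos: [545.3, -185.9, 114.5]
tcp_rot: [2.453, 1.57, -0.305]
ft_force: [-0.6, 3.7, 9.1]
opening: 0.17
```

```bash
python3 -c "
from h import *
force()
im,c=snap('w11');cv2.imwrite('pics/c11.png',np.hstack([cv2.resize(im[190:340,220:420],(400,300),interpolation=2),cv2.resize(cams.read_camera('scene')[190:280,190:310],(400,300),interpolation=2)]))"
```

```text
t 21.2 P [ 545.3 -185.9  114.5] F tool [-9.23 -3.84 -0.63] M [ 0.001  0.206 -0.888] open 0.167
w11 21.25 [ 545.3 -185.9  114.5] [ 2.452  1.57  -0.306] [-0.44  0.52  1.77  0.    0.85  0.74]
```

View pics/c11.png

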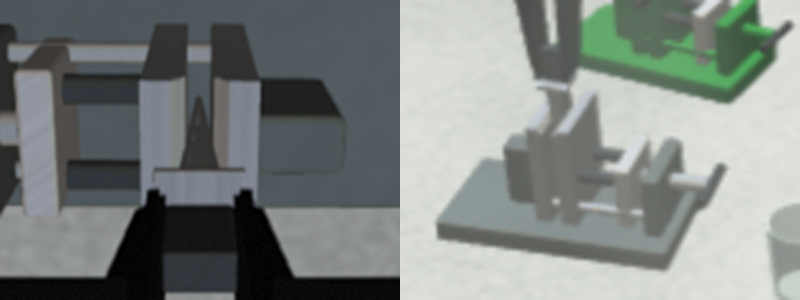

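Run:
```python
from h import *
im,c=load('w11')
for y in(203,208,213,218,224):   # top faces: outer dark-to-bg edges by gradient
    r=cv2.GaussianBlur(cv2.cvtColor(im,cv2.COLOR_BGR2GRAY),(3,3),0)[y].astype(int);print(y,'L',r[286:320].tolist(),'R',r[320:356].tolist())
force()
```

```text
203 L [85, 85, 85, 85, 85, 85, 85, 85, 86, 85, 78, 66, 55, 52, 53, 53, 53, 52, 52, 53, 53, 52, 52, 53, 53, 52, 53, 62, 74, 83, 85, 85, 85, 85] R [86, 86, 86, 86, 80, 68, 57, 53, 52, 53, 53, 53, 53, 53, 53, 53, 53, 54, 54, 54, 55, 60, 72, 83, 87, 87, 87, 86, 87, 87, 87, 86, 86, 85, 85, 85]
208 L [85, 85, 85, 85, 85, 85, 86, 86, 83, 74, 60, 52, 51, 51, 51, 51, 51, 51, 51, 51, 51, 51, 51, 51, 51, 51, 53, 63, 76, 84, 86, 86, 86, 86] R [86, 86, 87, 86, 79, 65, 54, 50, 50, 51, 51, 51, 51, 51, 51, 51, 51, 51, 51, 51, 51, 51, 56, 68, 81, 87, 87, 87, 87, 87, 87, 87, 87, 87, 87, 87]
213 L [120, 119, 119, 119, 119, 119, 118, 108, 83, 60, 50, 50, 50, 50, 50, 50, 50, 50, 50, 50, 50, 50, 50, 50, 50, 50, 57, 79, 105, 117, 118, 117, 117, 117] R [116, 116, 117, 116, 106, 84, 60, 50, 49, 50, 50, 50, 50, 50, 50, 50, 50, 50, 50, 50, 50, 51, 50, 52, 62, 76, 85, 87, 87, 87, 87, 87, 87, 87, 87, 87]
218 L [136, 136, 136, 136, 137, 134, 117, 83, 57, 48, 49, 50, 49, 49, 49, 49, 49, 50, 50, 50, 50, 49, 49, 50, 49, 49, 60, 90, 122, 136, 137, 136, 136, 136] R [136, 136, 137, 136, 123, 94, 64, 50, 49, 49, 50, 50, 50, 50, 50, 50, 50, 50, 50, 50, 50, 50, 50, 49, 50, 56, 69, 81, 87, 87, 87, 87, 87, 88, 88, 88]
224 L [85, 85, 86, 85, 80, 67, 54, 49, 48, 49, 49, 49, 49, 49, 49, 49, 49, 49, 49, 49, 49, 48, 48, 48, 48, 50, 57, 69, 80, 85, 87, 87, 87, 87] R [87, 87, 87, 86, 79, 64, 52, 48, 48, 49, 49, 49, 49, 49, 49, 49, 49, 49, 49, 49, 49, 49, 49, 49, 48, 48, 50, 59, 73, 85, 88, 88, 87, 87, 87, 88]
t 21.5 P [ 545.4 -185.9  114.5] F tool [-8.64 -3.43 -0.8 ] M [ 0.039  0.177 -0.875] open 0.166
```

The blade stands upright between the plates. The forces fit about 7 N on the sprung plate and about 11 N on the fixed one, with the sprung plate back roughly 1 to 2 mm. The readings are steady, so I'm handing in while holding.

```bash
python3 -c "
from h import *
print(env.job_done())"
```

```text
the job is handed in; nothing more can be done
None
```

I opened the gauge tube's cap, drew the blade straight up, and wedged it point-down between the grey clamp's plates. I handed the job in at about 21.5 s with the blade still gripped; no verdict was reported.

**How it went:** The first pinch on the tab closed on nothing. The fingertips turned out to be about 14 mm behind the reported TCP rather than 14 mm ahead. I measured that from two views and the second pinch, lower down, opened the cap to about 1.95 rad.

**Last checks:**
- **Grip:** opening 15.8 mm, matching the 16 mm handle. The blade looked upright and between the plates in the last picture.
- **Depth:** the tip is at about 41 mm above the bench, some 59 mm below the plate tops, assuming the blade did not slip in the grip.
- **Forces:** steady drag of about 9 N and a net side force of about 3.5 N towards the sprung plate. From these I infer roughly 7 N on the sprung plate and 11 N on the fixed one; I did not measure either directly.
- **Other things:** no picture showed another cap open or a bystander moved, but I did not measure their positions at the end.

**What disagreed:** Estimates of how far the sprung plate is pushed back ranged from about 0.9 to 2.2 mm. The image gave a 6.9 mm gap, while the depth where drag began suggested about 7.8 mm. All of these are under the 3 mm limit.

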